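# Screw a fresh gas cartridge into the deep well of the sparkling-water unit

### The job

Take the taller of the two gas cartridges out of the wooden rack, hold it over the open well of the sparkling-water gas unit and lower it neck first to the bottom; find the start of the thread there by feel, screw the cartridge in clockwise until it is fully home, and let go. Be gentle: never drop, ram or force it against the unit, and leave the shorter cartridge, the jigger and the can where they stand.

Things in the scene. Friction and masses are not known exactly. Their poses are not given: they have to be found in the camera images.
- cartridge_middle (a point): Middle (on the axis, half-way up) of the taller gas cartridge: bare metal, round, 170 mm tall, 36 mm in diameter, about 0.3 kg, upright, neck down, in one of the two rack holes, its top 100 mm clear of the rack. z: along its axis, from neck to closed top. The top 10 mm are bevelled; the plain 36 mm cylinder runs from there down to 42 mm above the nose
- cartridge_nose (a point): Centre of the flat lowest end of the taller cartridge, 85 mm below its middle; z along its axis, upward. From here up: a round neck 16 mm in diameter and 30 mm long, bevelled at the tip, then a conical shoulder, 30 to 42 mm above the nose, out to the 36 mm body
- cartridge_lugs (a point): Point on the taller cartridge's axis 10 mm above the nose, at the centre line of its three lugs: round pins 6 mm thick, 120 degrees apart, sticking out of the neck to 13.5 mm from the axis. They are the cartridge's thread. One lug points along x
- spare_middle (a point): Middle of the shorter cartridge (120 mm tall, 36 mm in diameter), upright in the other rack hole; it stays there. z along its axis, upward
- rack: Dark wooden block, fixed, 85 x 165 x 80 mm, with two round holes 39 mm in diameter and 70 mm deep, 40 mm either side of its centre along its y axis; origin under its centre on the worktop
- gas_unit: Gas unit of a sparkling-water tap, fixed to the worktop: an upright steel tube (the well: 58 mm outside, 42 mm inside diameter, mouth 103 mm high) in front of a grey machine box (115 x 110 mm, its top with gauge 95 mm high) that begins 36 mm from the well's axis towards +x. Origin on the well's axis at worktop height, z up
- well_mouth (a point): Centre of the well's open mouth, on its axis, 103 mm above the worktop; z up
- insert_rim (a point): On the well's axis, 34 mm above the worktop: flat rim of the fixed brass insert at the bottom. It has a bore 18.4 mm wide for the neck and three thread starts: notches in the rim, 120 degrees apart and 46 degrees wide, for the lugs. How the insert is turned differs each time, is unrelated to the unit's heading and is not measured (nor by this point's axes): feel for it
- thread_start (a point): On the well's axis, 16 mm above the worktop. With the lugs on the rim the nose stands 11 mm above this point (27 mm up) and the cartridge turns but does not sink. Over the starts (at most 120 degrees of turning away, either way) it drops freely until its nose is at this point. If it is turned while only part-way down into the starts, the lugs jam against the sides of the starts
- thread_end (a point): On the well's axis, 12 mm above the worktop: where the nose is when the cartridge is fully home (its top 182 mm up). From the thread start it gets here by turning about 50 degrees clockwise seen from above: a coarse thread that takes it 4 mm down, then runs level for about 15 degrees more to a firm stop, felt as a sharp rise of the turning moment (stop by 0.4 N m)
- jigger: Small brass double measuring cup, 47 mm across, 101 mm tall, bystander near the worktop's front edge; origin under its foot
- drink_can: Slim drink can, 53 mm across, 135 mm tall, standing on a slate coaster, bystander behind; origin under its foot
Things that resemble listed ones, but are neither listed nor needed, are in the scene too. Leave any orange or purple look-alike of the part that bears cartridge_middle alone.

How it is judged (in metres and radians):
On the way, in this order (a step that is already met when the one before it is completed fails the run):
1. the taller cartridge is lifted out of the rack and held above the mouth of the well, upright (horizontal distance between cartridge_nose and well_mouth below 0.025 m and height (world z) of cartridge_nose above 0.09 m and angle between cartridge_nose's own z axis and vertical below 0.2 rad), for 0.05 s.
2. its neck is down in the bottom of the well, upright and in line with the well (horizontal distance between cartridge_nose and well_mouth below 0.004 m and height (world z) of cartridge_nose below 0.032 m and angle between cartridge_nose's own z axis and vertical below 0.08 rad), for 0.1 s.
At the end, for the whole second after the job is handed in: the taller cartridge is screwed home and let go, at rest: its nose less than 13.5 mm above the worktop (home is 12 mm), within 4 mm of the well's axis, tilted less than 0.08 rad; the shorter cartridge is within 20 mm of where it stood in the rack (height (world z) of cartridge_nose below 0.0135 m and horizontal distance between cartridge_nose and well_mouth below 0.004 m and angle between cartridge_nose's own z axis and vertical below 0.08 rad and linear speed of cartridge below 0.02 m/s and distance of spare_middle from where it was at the start of the episode below 0.02 m); the robot touches nothing.
It fails at once if the cartridge is forced, rammed or dropped against the gas unit (more than 60 N) (contact force between cartridge and gas_unit above 60 N).
It fails at once if the jigger, the can or the shorter cartridge is moved more than 30 mm (distance of any of jigger, drink_can, spare_middle from where it was at the start of the episode above 0.03 m).
It also fails if it takes over 64 s, if anything falls off the work surface, if the arm or the gripper's body presses on something with over 40 N, if the wrist force passes 120 N, or if a joint passes its speed limit or range.

### The arm

A 7-joint arm with a two-finger parallel gripper is mounted at the origin on a cart in front of the work surface, level with it; the furniture and walls round the work are solid. World frame = base frame: x ahead of the robot, y to its left, z up, the work surface at z = 0. Lengths are in mm, angles in rad, forces in N, time in s.
With the tool pointing down it reaches from about 425 to 925 mm from the base axis. Payload 6.8 kg.
Tool frame: the origin (TCP) lies where the fingers leave the gripper's body, on its centre line; the fingertips stand 80 mm ahead of it and the grasp point (between the pads) lies ctrl.grip_point_offset ahead of it (ctrl.grip_point_offset is the distance from the TCP to the grasp point, in mm); y points along the fingers, x is the direction in which the jaws open and shut, and the axes are right-handed (so a half turn about y gives the same grasp; the last joint's range is limited). The gripper opens to 88 mm and grips with 3 to 60 N. Pads are 20 mm wide; open, the fingers measure 115 mm over their backs; the gripper's body (75 mm by 178 mm) begins 61 mm behind the grasp point.
Start: joints at [-1.421, 0.477, 0.022, 1.555, -0.011, 1.109, -0.083], TCP at [172.09, 652.71, 302.664] pointing down, gripper open.
Joint ranges: [-2.96, 2.96], [-0.34, 2.1], [-1.41, 1.46], [0.24, 2.44], [-1.37, 4.51], [0.17, 1.92], [-2.96, 2.96]. Speed limits (rad/s): [2.39, 2.39, 3.14, 3.14, 3.14, 3.14, 3.14].

### API

Orientations are given as a rotation vector (axis times angle).
In Python, from rig import ctrl gives the robot as it stands.
- The arm moves only by the shell command python3 -m inch 'ROWS' [FORCE]. ROWS is a JSON object of lists of equal length, an entry for each row: "slide": the shift along the tool's x, y, z in m, a list of three; "turn": the turn about the tool's y in degrees; "jaw": the closure, from 0 (fully open) to 1 (shut). A call has 1 to 8 rows; each row is the pose to reach, as a shift and turn from the pose measured when the call began, along the tool's axes at that moment; what a row does not reach only later rows make up. A row lasts 1/12 s, in which the tool goes at most 41.7 mm and 7.16 degrees, less where a joint would pass 70% of its speed; a pose out of reach is approached as far as the arm can. A call with a gripper value outside its range is refused whole. The fingers move at their own pace and stop on an object; FORCE is the grip in N (left out, the last holds). Time passes only in rows, so rows that repeat a pose let the fingers close. It gives the time, the measured TCP pose, the force and the opening at its end, in the units of the state.
- ctrl.read_state(): the state, without advancing time (a new reading comes with each control period).
- ctrl.capture(name): name is "scene" or "top" or "wrist"; returns the picture (384x512x3 uint8, red, green, blue); there is no depth.
- ctrl.camera_model(name): a dict with "mtx" (3x3 intrinsics, pixels), "pose" (4x4, takes a point from camera to world coordinates). Camera axes: x right, y down, z forward; pixel columns grow to the right and rows downward; lengths in mm; the calibration is good to about 2 mm. A picture is of the moment at which its call begins: read the wrist's pose just before it. camera_model takes no time and is no camera call; for the wrist camera it gives the pose at the moment of the call.
- ctrl.sign_off(): hands the job in, once; it reports no verdict.
The state is a dict: "clock": time; "joint_positions": joint angles; "joint_vel": joint speeds; "joint_torque": joint torques, N m; "tcp_pos": TCP position; "tcp_rot": TCP orientation; "wrist_force": force on the tool from outside, world axes, zero at the start; "wrist_torque": the same for the moment, N m; "finger_gap": opening from 0.0 (shut) to 1.0 (fully open).
Only numpy, scipy, OpenCV 4.12 (cv2) and the standard library are available. Lean on these libraries where they do the work, as an engineer would, in place of code of your own. Each camera call takes 0.05 s, during which the arm holds its last target. There are 200 camera calls.

## Working session

There is one attempt and no reset: what is moved stays moved. The work goes in short steps, Python scripts to look and compute and a shell command to move; the robot and the scene stay as the last step left them, time stands still between calls to the robot, and variables do not carry over. Pictures are saved under pics/ and viewed, on a budget of 10 in all, crops included, one or two more only if the job needs it, and the job is handed in when it is done.

```bash
ls; mkdir -p pics; python3 - <<'E'
from rig import ctrl
import cv2,numpy as np
print(ctrl.grip_point_offset); s=ctrl.read_state(); print(s)
a=[]
for n in("scene","top"):
    im=ctrl.capture(n); m=ctrl.camera_model(n); print(n,np.round(m["mtx"],1).tolist(),np.round(m["pose"],3).tolist())
    cv2.imwrite(f"pics/{n}0.png",im[:,:,::-1]);a.append(im)
cv2.imwrite("pics/both.png",cv2.resize(np.vstack(a)[:,:,::-1],None,fx=.78,fy=.78))
E
```

```text
pics
61.3
{'clock': 0.0, 'joint_positions': array([-1.42109878,  0.47777572,  0.02233567,  1.55641046, -0.01147698,
        1.10932466, -0.08310682]), 'joint_vel': array([ 0.00304276, -0.00089693,  0.00065084,  0.00132621,  0.00073154,
        0.00107478,  0.00011273]), 'joint_torque': array([ 6.34619373e-04, -5.82863975e+01,  1.53499290e+00, -2.72618043e+01,
       -5.42315980e-02,  1.68963487e-02,  1.71255365e-04]), 'tcp_pos': array([171.98417083, 652.25703704, 301.71519877]), 'tcp_rot': array([-1.32141724, -1.01632034,  1.01852213]), 'wrist_force': array([-0.32696331,  0.29078116, -0.21724471]), 'wrist_torque': array([ 0.01787754, -0.02899194, -0.0174809 ]), 'finger_gap': 0.9996003103588187}
scene [[499.3, 0.0, 258.1], [0.0, 499.3, 191.1], [0.0, 0.0, 1.0]] [[0.763, -0.424, 0.487, -42.589], [-0.646, -0.5, 0.576, -612.468], [-0.001, -0.755, -0.656, 864.118], [0.0, 0.0, 0.0, 1.0]]
top [[385.0, 0.0, 258.6], [0.0, 385.0, 191.3], [0.0, 0.0, 1.0]] [[-0.025, -0.997, 0.078, 466.646], [-1.0, 0.026, 0.011, 18.241], [-0.013, -0.078, -0.997, 1037.207], [0.0, 0.0, 0.0, 1.0]]
```

View pics/scene0.png

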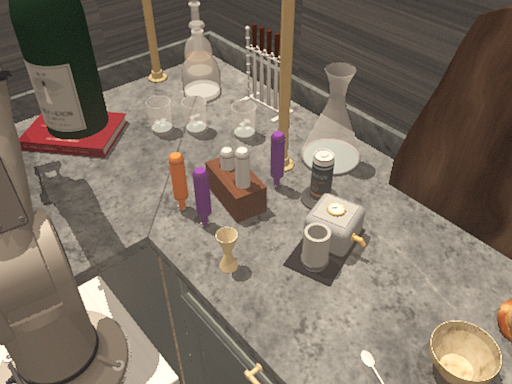

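View pics/top0.png

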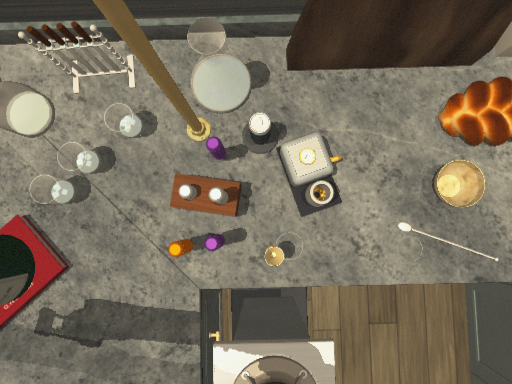

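The scene view shows a taller pale-metal cartridge at (243,168) and a shorter one at (227,158) in the rack; orange (178,180) and purple (203,195), (278,158) are look-alikes. In the top view the tall one is at (219,197), the short one at (188,192) and the well at (320,193). I'll confirm with one enlarged crop.

```bash
python3 - <<'E'
import cv2,numpy as np
s=cv2.imread("pics/scene0.png");t=cv2.imread("pics/top0.png")
a=cv2.resize(s[130:280,170:370],(800,600),interpolation=cv2.INTER_CUBIC)[:, :]
b=cv2.resize(t[110:260,160:360],(800,600),interpolation=cv2.INTER_CUBIC)
c=np.vstack([cv2.resize(s[130:280,170:370],None,fx=2,fy=2,interpolation=cv2.INTER_CUBIC),cv2.resize(t[110:260,160:360],None,fx=2,fy=2,interpolation=cv2.INTER_CUBIC)])
c=np.hstack([cv2.resize(s[130:280,190:290],(400,600),interpolation=cv2.INTER_CUBIC),cv2.resize(t[165:240,165:215+0],(1,600))[:,:0],cv2.resize(t[165:225,165:245],(400,300),interpolation=cv2.INTER_CUBIC).repeat(1,0) if 0 else np.vstack([cv2.resize(t[165:225,165:245],(400,300),interpolation=cv2.INTER_CUBIC),cv2.resize(t[165:225,280:360],(400,300),interpolation=cv2.INTER_CUBIC)])])
cv2.imwrite("pics/crop1.png",c)
E
```

```text
(no output)
```

View pics/crop1.png

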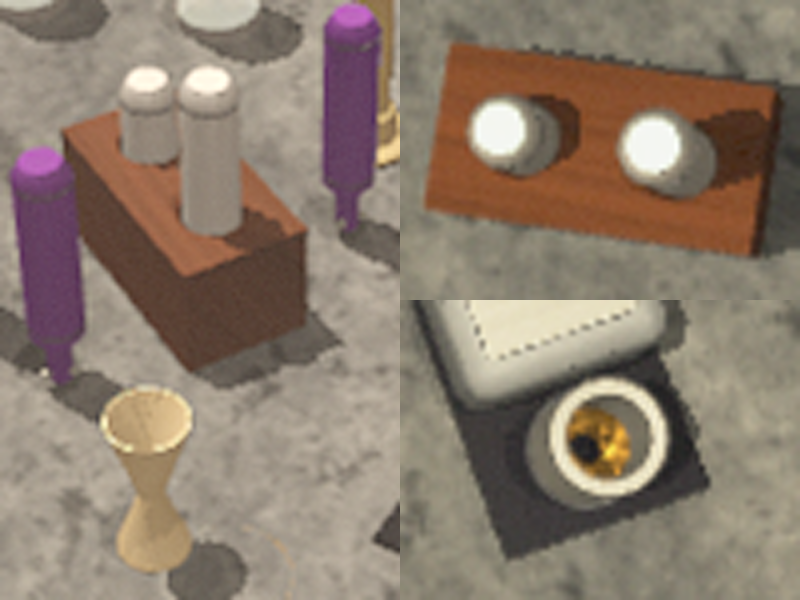

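The crop confirms it: the tall bare-metal cartridge is the right-hand one (cap centre about top px (215,194)), the other in the rack is clearly shorter, and the well shows its brass insert. Now measuring.

```bash
cat > h.py <<'E'
import cv2,numpy as np
from rig import ctrl
from scipy.spatial.transform import Rotation as R
def ray(n,uv,m=None):
    m=m or ctrl.camera_model(n);P=np.array(m["pose"]);d=P[:3,:3]@np.linalg.inv(m["mtx"])@np.r_[uv,1.];return P[:3,3],d
def onz(n,uv,z,m=None):
    o,d=ray(n,uv,m);return np.round(o+d*(z-o[2])/d[2],1)
def tri(u1,u2):
    (o,d),(p,e)=ray("scene",u1),ray("top",u2)
    t=np.linalg.lstsq(np.c_[d,-e],p-o,rcond=None)[0];a=o+d*t[0];b=p+e*t[1];return np.round((a+b)/2,1),round(np.linalg.norm(a-b),1)
def ms(im,box,lo,hi):
    x0,y0,x1,y1=box;c=cv2.cvtColor(im[y0:y1,x0:x1],cv2.COLOR_BGR2HSV);m=cv2.inRange(c,lo,hi)
    n,l,st,ce=cv2.connectedComponentsWithStats(m);o=np.argsort(-st[1:,4])[:3]+1
    return [(np.round(ce[i]+[x0,y0],1),st[i,4],st[i,:4]+[x0,y0,0,0]) for i in o]
E
python3 - <<'E'
from h import *
s=cv2.imread("pics/scene0.png");t=cv2.imread("pics/top0.png")
T=ms(t,(203,182,240,210),(0,0,240),(180,40,255))[0];S=ms(s,(232,140,255,165),(0,0,240),(180,40,255))[0]
U=ms(t,(178,180,202,205),(0,0,240),(180,40,255))[0]
print(T,S,U);print("tall",onz("top",T[0],180),onz("scene",S[0],180),tri(S[0],T[0]),"spare",onz("top",U[0],130))
g=ms(t,(300,175,345,212),(0,0,200),(180,60,255));print(g)
for v in(190,205,215):
    c=cv2.inRange(cv2.cvtColor(t[175:212,300:345],cv2.COLOR_BGR2HSV),(0,0,v),(180,60,255))
    k=max(cv2.findContours(c,cv2.RETR_EXTERNAL,cv2.CHAIN_APPROX_NONE)[0],key=cv2.contourArea)
    e=cv2.fitEllipse(k);uv=np.array(e[0])+[300,175];print(v,uv,e[1],onz("top",uv,103))
for v in(190,205,215):
    c=cv2.inRange(cv2.cvtColor(s[215:245,295:335],cv2.COLOR_BGR2HSV),(0,0,v),(180,60,255))
    k=max(cv2.findContours(c,cv2.RETR_EXTERNAL,cv2.CHAIN_APPROX_NONE)[0],key=cv2.contourArea)
    e=cv2.fitEllipse(k);uv=np.array(e[0])+[295,215];print(v,uv,e[1],onz("scene",uv,103))
for n,box in(("p1",(195,230,230,255)),("p2",(200,130,235,165))):
    P=ms(t,box,(130,60,100),(165,255,255));print(n,P[0][0],onz("top",P[0][0],160))
print("rack corners",[onz("top",(165+x/5-80,165+y/5),80).tolist() for x,y in((450,42),(777,85),(752,257),(425,208))])
print("pole",onz("top",(198,128),0))
st=ctrl.read_state();r=R.from_rotvec(st["tcp_rot"]).as_matrix();print(r.round(3))
E
```

```text
(array([215.1, 193.6]), np.int32(81), array([210, 189,  11,  10])) (array([241.6, 149.6]), np.int32(49), array([237, 147,  10,   6])) (array([184.4, 190.4]), np.int32(72), array([180, 186,  10,  10]))
tall [531.5 124.8 180. ] [530.3 124.6 180. ] (array([531.2, 125.1, 179.3]), np.float64(0.8)) spare [544.7 203.7 130. ]
[(array([321.4, 192.1]), np.int32(161), array([310, 181,  23,  23])), (array([303.9, 176.3]), np.int32(28), array([300, 175,  12,   5]))]
190 [321.21459579 192.05770683] (22.003820419311523, 22.243181228637695) [ 534.4 -123.8  103. ]
205 [321.18444633 192.13737297] (21.78291893005371, 22.09012222290039) [ 534.2 -123.7  103. ]
215 [321.2407856  192.11720085] (21.75830078125, 21.99571990966797) [ 534.3 -123.8  103. ]
190 [319.15318298 226.93198776] (27.16751480102539, 31.6214599609375) [ 546.4 -118.   103. ]
205 [319.20638847 227.45221519] (25.580568313598633, 30.77614402770996) [ 545.4 -119.2  103. ]
215 [317.35904121 231.63440323] (18.511838912963867, 25.40452766418457) [ 533.5 -125.5  103. ]
p1 [210.7 243.4] [420.1 139.  160. ]
p2 [211.9 143.3] [649.7 132.8 160. ]
rack corners [[592.4, 237.2, 80.0], [566.5, 73.4, 80.0], [481.0, 87.6, 80.0], [509.4, 250.3, 80.0]]
pole [726.7 191.3   0. ]
[[ 0.255 -0.    -0.967]
 [ 0.967 -0.002  0.255]
 [-0.002 -1.    -0.   ]]
```

```bash
cat >> h.py <<'E'
def go(p,ang=None):
    s=ctrl.read_state();r=R.from_rotvec(s["tcp_rot"]).as_matrix();a=np.degrees(np.arctan2(r[1,0],r[0,0]))
    d=r.T@(np.array(p)-s["tcp_pos"]);return "slide(m)",np.round(d/1000,4).tolist(),"turn",None if ang is None else round(float((a-ang+180)%360-180),1)
def info():
    s=ctrl.read_state();r=R.from_rotvec(s["tcp_rot"]).as_matrix()
    print("t",round(s["clock"],2),"tcp",s["tcp_pos"].round(1),"jawang",round(float(np.degrees(np.arctan2(r[1,0],r[0,0]))),1),"ydir",r[:,1].round(3),"F",s["wrist_force"].round(1),"M",s["wrist_torque"].round(2),"gap",round(s["finger_gap"],3),"q",s["joint_positions"].round(2))
E
python3 - <<'E'
from h import *
print("bottle base",onz("scene",(75,125),25),"book corners",onz("top",(66,265),25),onz("top",(25,217),25),onz("scene",(107,152),0),onz("scene",(25,140),0))
print(go((200,430,302),30)); print(go((531.3,125,301),-9.7))
E
```

```text
bottle base [354.6 715.   25. ] book corners [366.  537.3  25. ] [494.  648.2  25. ] [376.1 561.8   0. ] [217.3 775.4   0. ]
('slide(m)', [-0.2078, 0.0002, -0.0837], 'turn', 45.2)
('slide(m)', [-0.4183, 0.0015, -0.4818], 'turn', 84.9)
```

```bash
python3 -m inch '{"slide":[[-0.2,0,-0.08],[-0.2,0,-0.08],[-0.2,0,-0.08],[-0.2,0,-0.08],[-0.2,0,-0.08],[-0.26,0,-0.2],[-0.3,0,-0.3],[-0.35,0,-0.4]],"turn":[7,14,21,28,35,42,49,56],"jaw":[0,0,0,0,0,0,0,0]}'; python3 -c "
from h import *
info();print(go((531.3,125,301),-9.7))"
```

```text
clock: 0.77
tcp_pos: [291.9, 361.9, 302.3]
tcp_rot: [-1.556, -0.259, 0.26]
wrist_force: [0.5, 0.5, 0.6]
finger_gap: 0.999
t 0.77 tcp [291.9 361.9 302.3] jawang 19.0 ydir [-0.001 -0.001 -1.   ] F [0.5 0.5 0.6] M [0.01 0.05 0.06] gap 0.999 q [-1.28  0.12  0.28  2.05 -0.04  0.97 -0.65]
('slide(m)', [0.1494, 0.0015, -0.3018], 'turn', 28.7)
```

```bash
python3 -m inch '{"slide":[[0.15,0.001,-0.302],[0.15,0.001,-0.302],[0.15,0.001,-0.302],[0.15,0.001,-0.302],[0.15,0.001,-0.302],[0.15,0.001,-0.302],[0.15,0.001,-0.302],[0.15,0.001,-0.302]],"turn":[7,14,21,28.7,28.7,28.7,28.7,28.7],"jaw":[0,0,0,0,0,0,0,0]}'; python3 - <<'E'
from h import *
info();print(go((531.3,125,201),-9.7))
im=ctrl.capture("wrist");m=ctrl.camera_model("wrist");print(m["mtx"],np.round(m["pose"],3));cv2.imwrite("pics/w1.png",im[:,:,::-1])
P=np.array(m["pose"])
for q in([531.3,125,180],[544.7,203.7,130]):
    c=P[:3,:3].T@(np.array(q)-P[:3,3]);print((m["mtx"]@c/c[2])[:2].round(1))
E
```

```text
clock: 1.43
tcp_pos: [529.0, 127.2, 301.4]
tcp_rot: [-1.568, 0.134, -0.132]
wrist_force: [0.9, 0.9, -0.0]
finger_gap: 1.001
t 1.43 tcp [529.  127.2 301.4] jawang -9.7 ydir [-0.001 -0.001 -1.   ] F [ 0.9  0.9 -0. ] M [-0.03  0.04  0.01] gap 1.001 q [-0.81  0.29  0.56  1.9  -0.18  1.   -0.34]
('slide(m)', [0.0027, 0.1004, -0.0017], 'turn', -0.0)
[[301.14832377   0.         257.96456509]
 [  0.         301.14832377 187.65911638]
 [  0.           0.           1.        ]] [[ 9.84000e-01 -1.73000e-01 -4.20000e-02  5.47818e+02]
 [-1.78000e-01 -9.50000e-01 -2.58000e-01  1.89375e+02]
 [ 5.00000e-03  2.62000e-01 -9.65000e-01  3.82683e+02]
 [ 0.00000e+00  0.00000e+00  0.00000e+00  1.00000e+00]]
[249.8 203.2]
[249.4  88.5]
```

View pics/w1.png

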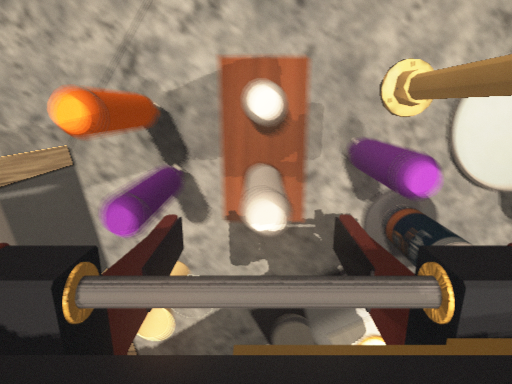

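The cap shows at (265,207) with the spare at (265,102), both right of the finger mid-line (258); the arm may still have been settling, so I recheck numerically.

```bash
python3 - <<'E'
from h import *
info();m=ctrl.camera_model("wrist")
im=ctrl.capture("wrist")[:,:,::-1].copy();info();cv2.imwrite("pics/w2.png",im)
P=np.array(m["pose"]);print(P[:3,3])
for q in([531.3,125,180],[544.7,203.7,130]):
    c=P[:3,:3].T@(np.array(q)-P[:3,3]);print((m["mtx"]@c/c[2])[:2].round(1))
for b in((225,170,305,240),(235,70,300,128)):
  for v in (225,240):print(ms(im,b,(0,0,v),(180,60,255))[:1])
# finger midline: dark-red finger pixels
E
```

```text
t 1.48 tcp [533.9 119.7 302.1] jawang -10.2 ydir [ 0.004 -0.005 -1.   ] F [ 4.3 -4.   1.6] M [-0.36 -0.24 -0.02] gap 0.996 q [-0.8   0.29  0.57  1.9  -0.18  1.   -0.33]
t 1.53 tcp [531.6 122.3 301.7] jawang -10.3 ydir [ 0.002 -0.004 -1.   ] F [-0.4  0.5 -0.6] M [-0.08  0.05 -0.04] gap 0.994 q [-0.81  0.29  0.57  1.9  -0.18  1.   -0.34]
[547.81846322 189.37528414 382.68268312]
[249.8 203.2]
[249.4  88.5]
[(array([250.4, 201.3]), np.int32(1100), array([233, 182,  36,  39]))]
[(array([251.1, 203.4]), np.int32(918), array([235, 186,  34,  35]))]
[(array([250.3,  88.4]), np.int32(894), array([235,  71,  32,  36]))]
[(array([250.7,  89.6]), np.int32(783), array([236,  73,  31,  34]))]
```

```bash
python3 -m inch '{"slide":[[0,0,0],[0,0,0]],"turn":[0,0],"jaw":[0,0]}' >/dev/null; python3 -c "
from h import *
info();print(go((531.5,125,201),-9.7))"
```

```text
t 1.7 tcp [531.4 121.7 301.4] jawang -10.4 ydir [ 0.002 -0.005 -1.   ] F [-0.2  0.  -0.5] M [-0.05  0.05 -0.  ] gap 0.999 q [-0.81  0.29  0.57  1.9  -0.18  1.   -0.34]
('slide(m)', [-0.0008, 0.1004, 0.0037], 'turn', -0.7)
```

```bash
python3 -m inch '{"slide":[[-0.0005,0.01,0.003],[-0.0005,0.03,0.0037],[-0.0005,0.05,0.0037],[-0.0005,0.07,0.0037],[-0.0005,0.085,0.0037],[-0.0005,0.095,0.0037],[-0.0005,0.1,0.0037],[-0.0005,0.1,0.0037]],"turn":[0,0,0,0,0,0,0,0],"jaw":[0,0,0,0,0,0,0,0]}' 30 >/dev/null; python3 -c "
from h import *
info();print(go((531.5,125,201),-9.7))"
```

```text
t 2.37 tcp [530.8 125.8 200.3] jawang -10.3 ydir [-0.    -0.005 -1.   ] F [-0.2  0.5  0.4] M [-0.05  0.02 -0.02] gap 0.996 q [-0.75  0.43  0.51  1.99 -0.28  0.8  -0.26]
('slide(m)', [0.0009, -0.0007, -0.0007], 'turn', -0.6)
```

```bash
python3 -m inch '{"slide":[[0.0005,0,-0.0005],[0.0005,0,-0.0005],[0.0005,0,-0.0005],[0.0005,0,-0.0005],[0.0005,0,-0.0005],[0.0005,0,-0.0005]],"turn":[0,0,0,0,0,0],"jaw":[0.3,0.6,1,1,1,1]}' 30 >/dev/null; python3 -c "
from h import *
info()"
```

```text
t 2.87 tcp [531.3 125.2 200.6] jawang -10.3 ydir [ 0.    -0.005 -1.   ] F [-0.2  0.3  0.2] M [-0.11  0.09 -0.04] gap 0.585 q [-0.75  0.43  0.51  1.99 -0.28  0.8  -0.26]
```

```bash
python3 -m inch '{"slide":[[0,0,0],[0,0,0],[0,0,0],[0,0,0],[0,0,0],[0,0,0]],"turn":[0,0,0,0,0,0],"jaw":[1,1,1,1,1,1]}' 35 >/dev/null; python3 -c "
from h import *
info()"
```

```text
t 3.37 tcp [531.3 125.2 200.7] jawang -10.3 ydir [ 0.    -0.005 -1.   ] F [-0.9 -1.1  2.2] M [-0.06  0.31 -0.03] gap 0.404 q [-0.75  0.43  0.51  1.99 -0.28  0.8  -0.26]
```

```bash
python3 -m inch '{"slide":[[0,-0.005,0],[0,-0.015,0],[0,-0.03,0],[0,-0.05,0],[0,-0.07,0],[0,-0.09,0],[0,-0.11,0],[0,-0.13,0]],"turn":[0,0,0,0,0,0,0,0],"jaw":[1,1,1,1,1,1,1,1]}' 35 >/dev/null; python3 -c "
from h import *
info();print(go((534.3,-123.8,330),50))"
```

```text
t 4.03 tcp [531.  125.5 332.1] jawang -10.3 ydir [-0.    -0.005 -1.   ] F [-0.5 -0.4 -3.5] M [-0.01  0.06  0.03] gap 0.4 q [-0.83  0.26  0.58  1.86 -0.15  1.07 -0.37]
('slide(m)', [0.048, 0.0034, -0.2447], 'turn', -60.3)
```

```bash
python3 -m inch '{"slide":[[0.002,0.001,-0.01],[0.006,0.001,-0.03],[0.012,0.001,-0.06],[0.018,0.002,-0.09],[0.024,0.002,-0.12],[0.03,0.002,-0.15],[0.036,0.002,-0.18],[0.042,0.002,-0.205]],"turn":[-5,-12,-19,-26,-33,-40,-47,-54],"jaw":[1,1,1,1,1,1,1,1]}' 35 >/dev/null; python3 -c "
from h import *
info();print(go((534.3,-123.8,330),50))"
```

```text
t 4.7 tcp [534.7 -86.3 331.8] jawang 43.9 ydir [-0.    -0.006 -1.   ] F [ 0.5  0.3 -3.2] M [0.03 0.03 0.01] gap 0.406 q [-0.4   0.24  0.53  1.87 -0.13  1.06  0.95]
('slide(m)', [-0.0263, 0.002, -0.0267], 'turn', -6.1)
```

```bash
python3 -m inch '{"slide":[[-0.009,0.001,-0.009],[-0.016,0.002,-0.016],[-0.022,0.002,-0.022],[-0.0263,0.002,-0.0265],[-0.0263,0.002,-0.0265],[-0.0263,0.002,-0.0265],[-0.0263,0.002,-0.0265],[-0.0263,0.002,-0.0265]],"turn":[-4,-6,-6,-6,-6,-6,-6,-6],"jaw":[1,1,1,1,1,1,1,1]}' 35 >/dev/null; python3 - <<'E'
from h import *
info();print(go((534.3,-123.8,330),50))
t=ctrl.capture("top")[:,:,::-1].copy();s=ctrl.capture("scene")[:,:,::-1].copy();w=ctrl.capture("wrist")[:,:,::-1].copy();m=ctrl.camera_model("wrist")
for n,i in zip("tsw",(t,s,w)):cv2.imwrite(f"pics/{n}3.png",i)
c=np.hstack([cv2.resize(s[140:290,250:390],(373,400)),cv2.resize(w,(400,400*3//4)).repeat(1,0) if 0 else cv2.resize(w[100:384,114:398],(400,400))]);cv2.imwrite("pics/c3.png",c)
E
```

```text
t 5.37 tcp [ 534.3 -122.6  329.9] jawang 50.0 ydir [-0.    -0.005 -1.   ] F [-0.  -0.2 -4.4] M [0.03 0.   0.02] gap 0.403 q [-0.32  0.26  0.53  1.86 -0.14  1.06  1.13]
('slide(m)', [-0.0009, -0.0001, -0.0008], 'turn', -0.0)
```

View pics/c3.png

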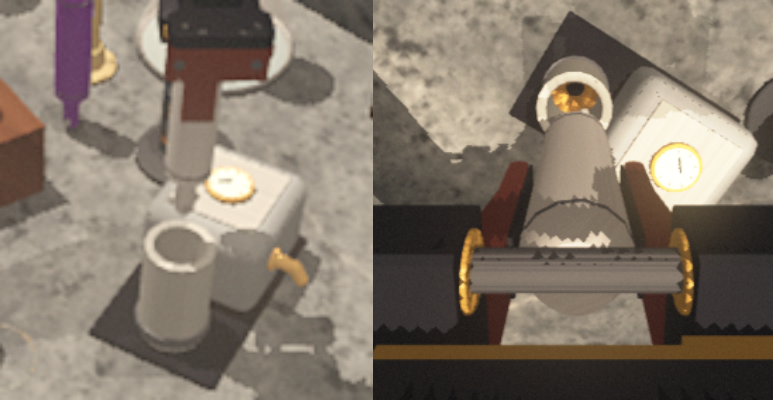

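The crop shows the cartridge hanging upright over the well; scene view has the mouth just below the neck, wrist view has the ring at about px (257,165), partly hidden. Checking the ring extents against the predicted ones.

```bash
python3 - <<'E'
from h import *
info();w=cv2.imread("pics/w3.png");m=ctrl.camera_model("wrist");P=np.array(m["pose"])
def pr(m,q):
    P=np.array(m["pose"]);c=(np.array(q)-P[:3,3])@P[:3,:3];p=c@np.array(m["mtx"]).T;return p[:,:2]/p[:,2:]
a=np.linspace(0,6.283,181)
for r in(29,21):
    q=pr(m,np.c_[534.3+r*np.cos(a),-123.8+r*np.sin(a),103+0*a]);print(r,"pred x",q[:,0].min().round(1),q[:,0].max().round(1),"top",q[:,1].min().round(1),"bot",q[:,1].max().round(1))
g=cv2.cvtColor(w,cv2.COLOR_BGR2HSV)
for y in(150,155,160,165,170): print(y,g[y,225:292:1,2].tolist())
print("col258",g[130:180,258,2].tolist())
# cartridge flank edges in scene, and nose
s=cv2.imread("pics/s3.png");sm=ctrl.camera_model("scene")
print("scene pred nose",pr(sm,[[534.3,-122.6,139.5],[534.3,-122.6,169.5],[534.3,-122.6,190]]).round(1))
gs=cv2.cvtColor(s,cv2.COLOR_BGR2GRAY)
for y in(195,200,204,208,212,215):print(y,gs[y,305:335].tolist())
E
```

```text
t 5.52 tcp [ 534.2 -123.   330. ] jawang 50.0 ydir [-0.    -0.006 -1.   ] F [-0.6 -0.1 -3. ] M [-0.03 -0.04  0.02] gap 0.405 q [-0.32  0.26  0.53  1.86 -0.14  1.06  1.13]
29 pred x 229.6 285.0 top 147.7 bot 201.8
21 pred x 237.2 277.4 top 155.5 bot 194.7
150 [137, 133, 111, 74, 63, 63, 64, 62, 62, 61, 64, 71, 106, 135, 135, 119, 117, 120, 121, 124, 126, 132, 131, 131, 134, 136, 132, 140, 141, 144, 145, 145, 149, 152, 152, 155, 150, 142, 145, 147, 148, 148, 146, 149, 148, 149, 148, 151, 151, 143, 138, 135, 100, 63, 70, 70, 68, 69, 73, 66, 66, 68, 69, 69, 67, 66, 67]
155 [76, 61, 63, 61, 62, 65, 64, 62, 63, 65, 113, 120, 107, 111, 116, 116, 170, 219, 234, 239, 241, 243, 244, 241, 239, 237, 237, 236, 238, 238, 238, 238, 239, 240, 237, 237, 237, 240, 240, 239, 241, 243, 244, 245, 244, 243, 233, 192, 151, 147, 145, 148, 142, 139, 120, 85, 67, 67, 69, 62, 69, 69, 70, 67, 67, 71, 68]
160 [59, 67, 62, 65, 65, 65, 63, 56, 60, 88, 171, 242, 246, 239, 239, 240, 239, 238, 235, 231, 213, 172, 141, 143, 137, 122, 91, 64, 60, 48, 49, 54, 50, 51, 56, 50, 49, 57, 76, 118, 139, 154, 185, 218, 231, 233
[... 1259 characters left out ...]
4, 143, 142, 142, 142, 144, 142, 142, 143, 136, 131, 160, 216, 236, 231, 231, 230]
204 [113, 124, 122, 119, 119, 119, 126, 139, 135, 131, 141, 144, 142, 143, 147, 145, 142, 144, 144, 143, 146, 143, 136, 108, 202, 246, 251, 254, 255, 253]
208 [191, 176, 143, 120, 62, 71, 104, 157, 186, 187, 172, 155, 144, 149, 144, 136, 138, 140, 137, 139, 153, 151, 188, 237, 249, 253, 253, 233, 228, 236]
212 [166, 154, 146, 144, 164, 188, 193, 191, 198, 214, 201, 136, 136, 141, 142, 141, 138, 131, 158, 210, 233, 231, 209, 183, 197, 219, 230, 247, 253, 254]
215 [170, 173, 181, 192, 191, 194, 190, 182, 163, 145, 143, 133, 140, 144, 143, 143, 137, 137, 182, 226, 234, 229, 229, 229, 234, 224, 197, 165, 110, 124]
```

```bash
cat >> h.py <<'E'
def circ(X):
    A=np.c_[2*X[:,:2],np.ones(len(X))];c=np.linalg.lstsq(A,(X[:,:2]**2).sum(1),rcond=None)[0];return c[:2].round(2),round(float(np.sqrt(c[2]+c[0]**2+c[1]**2)),2)
E
python3 - <<'E'
from h import *
w=[(241.2,155),(272.3,155),(235.2,160),(278.1,160),(232.1,165),(281.2,165),(230.8,170),(283,170),(258,150.7)]
print("wrist outer",circ(np.array([onz("wrist",u,103) for u in w])))
def rad(im,n,c0,r0,r1,sgn,angs):
    g=cv2.cvtColor(im,cv2.COLOR_BGR2GRAY).astype(np.float32);m=ctrl.camera_model(n);P=np.array(m["pose"]);out=[]
    for a in angs:
        rr=np.arange(r0,r1,.25);q=np.c_[c0[0]+rr*np.cos(a),c0[1]+rr*np.sin(a),103+0*rr];c=((q-P[:3,3])@P[:3,:3])@np.array(m["mtx"]).T;uv=(c[:,:2]/c[:,2:]).astype(np.float32)
        v=cv2.remap(g,uv[:,:1].copy(),uv[:,1:].copy(),cv2.INTER_LINEAR)[:,0];d=sgn*np.gradient(cv2.GaussianBlur(v[:,None],(1,9),0)[:,0]);i=d.argmax();out.append([*q[i,:2],np.degrees(a),rr[i],d[i]])
    return np.array(out)
A=np.linspace(0,2*np.pi,36,endpoint=False)
for n in("top","scene"):
    im=cv2.imread(f"pics/{n}0.png")
    for nm,r0,r1,sg in(("inner",16,25,1),("outer",24,34,-1)):
        o=rad(im,n,(534.8,-124.5),r0,r1,sg,A);k=o[:,4]>np.percentile(o[:,4],35)
        for _ in range(3):
            c,r=circ(o[k]);e=abs(np.hypot(*(o[:,:2]-c).T)-r);k=e<max(.8,1.5*np.median(e))
        print(n,nm,c,r,k.sum())
E
```

```text
wrist outer (array([ 535.66, -125.7 ]), 28.6)
top inner [ 534.64 -124.  ] 21.1 33
top outer [ 534.69 -123.79] 28.42 35
scene inner [ 533.24 -124.78] 20.44 34
scene outer [ 532.85 -125.4 ] 28.61 33
```

```bash
python3 -c "
from h import *
print(go((534.5,-124.8,232),50))"
```

```text
('slide(m)', [-0.0008, 0.098, -0.001], 'turn', -0.0)
```

```bash
python3 -m inch '{"slide":[[-0.0008,0.01,-0.001],[-0.0008,0.025,-0.001],[-0.0008,0.04,-0.001],[-0.0008,0.055,-0.001],[-0.0008,0.07,-0.001],[-0.0008,0.084,-0.001],[-0.0008,0.094,-0.001],[-0.0008,0.098,-0.001]],"turn":[0,0,0,0,0,0,0,0],"jaw":[1,1,1,1,1,1,1,1]}' 35 >/dev/null; python3 -c "
from h import *
info();print(go((534.5,-124.8,222),50))"
```

```text
t 6.18 tcp [ 533.6 -124.6  230. ] jawang 50.0 ydir [-0.003 -0.006 -1.   ] F [-0.5  0.4 -3.1] M [-0.01  0.01 -0.01] gap 0.402 q [-0.27  0.38  0.49  1.96 -0.22  0.86  1.2 ]
('slide(m)', [0.0004, 0.008, -0.0008], 'turn', -0.0)
```

Free so far. Now slowly down towards the bore.

```bash
python3 -m inch '{"slide":[[0.0004,0.001,-0.0008],[0.0004,0.002,-0.0008],[0.0004,0.003,-0.0008],[0.0004,0.004,-0.0008],[0.0004,0.005,-0.0008],[0.0004,0.006,-0.0008],[0.0004,0.007,-0.0008],[0.0004,0.007,-0.0008]],"turn":[0,0,0,0,0,0,0,0],"jaw":[1,1,1,1,1,1,1,1]}' 35 >/dev/null; python3 -c "
from h import *
info();print(go((534.5,-124.8,222),50))"
```

```text
t 6.85 tcp [ 534.4 -124.8  222.9] jawang 50.0 ydir [-0.003 -0.006 -1.   ] F [-0.1  0.7 -4.1] M [-0.06 -0.02 -0.01] gap 0.401 q [-0.27  0.39  0.48  1.96 -0.23  0.84  1.21]
('slide(m)', [0.0, 0.0009, -0.0001], 'turn', -0.0)
```

```bash
python3 -m inch '{"slide":[[0,0.001,0],[0,0.002,0],[0,0.003,0],[0,0.004,0],[0,0.005,0],[0,0.006,0],[0,0.006,0]],"turn":[0,0,0,0,0,0,0],"jaw":[1,1,1,1,1,1,1]}' 35 >/dev/null; python3 -c "
from h import *
info()"
```

```text
t 7.43 tcp [ 534.6 -124.9  217.3] jawang 50.0 ydir [-0.003 -0.005 -1.   ] F [-1.6  1.2  2.5] M [ 0.04  0.43 -0.  ] gap 0.403 q [-0.26  0.4   0.48  1.96 -0.24  0.83  1.21]
```

```bash
python3 -m inch '{"slide":[[0,0,0],[0,0,0],[0,0.0004,0],[0,0.0008,0],[0,0.0008,0],[0,0.0008,0]],"turn":[4,8,8,8,8,8],"jaw":[1,1,1,1,1,1]}' 35 >/dev/null; python3 -c "
from h import *
info()"
```

```text
t 7.93 tcp [ 534.9 -124.9  216.9] jawang 42.1 ydir [-0.002 -0.005 -1.   ] F [-0.3  0.2  2.4] M [ 0.23  0.22 -0.05] gap 0.405 q [-0.29  0.41  0.51  1.97 -0.26  0.83  1.1 ]
```

```bash
python3 -m inch '{"slide":[[0,0,0],[0,0,0],[0,0.0004,0],[0,0.0008,0],[0,0.0008,0],[0,0.0008,0]],"turn":[4,8,8,8,8,8],"jaw":[1,1,1,1,1,1]}' 40 >/dev/null; python3 -c "
from h import *
info()"
```

```text
t 8.43 tcp [ 534.6 -124.8  215.8] jawang 34.1 ydir [-0.003 -0.005 -1.   ] F [-0.4  0.9 -1.4] M [0.31 0.17 0.03] gap 0.396 q [-0.32  0.42  0.54  1.97 -0.28  0.83  0.98]
```

```bash
python3 -m inch '{"slide":[[0,0.0005,0],[0,0.001,0],[0,0.0015,0],[0,0.002,0],[0,0.002,0]],"turn":[0,0,0,0,0],"jaw":[1,1,1,1,1]}' 40 >/dev/null; python3 -c "
from h import *
info()"
```

```text
t 8.85 tcp [ 534.5 -124.6  213.9] jawang 34.2 ydir [-0.003 -0.004 -1.   ] F [-1.5  2.4  2.4] M [ 0.72  0.62 -0.1 ] gap 0.404 q [-0.31  0.42  0.54  1.97 -0.28  0.83  0.98]
```

```bash
python3 -m inch '{"slide":[[0,0.001,0],[0,0.002,0],[0,0.003,0],[0,0.003,0],[0,0.003,0]],"turn":[0,0,0,0,0],"jaw":[1,1,1,1,1]}' 40 >/dev/null; python3 -c "
from h import *
info()"
```

```text
t 9.27 tcp [ 534.4 -124.5  210.6] jawang 34.1 ydir [-0.003 -0.004 -1.   ] F [-2.1  1.5  0.2] M [ 0.67  0.42 -0.13] gap 0.401 q [-0.31  0.42  0.54  1.97 -0.29  0.82  0.98]
```

```bash
python3 -m inch '{"slide":[[0,0.001,0],[0,0.002,0],[0,0.003,0],[0,0.0035,0],[0,0.004,0],[0,0.004,0]],"turn":[0,0,0,0,0,0],"jaw":[1,1,1,1,1,1]}' 40 >/dev/null; python3 -c "
from h import *
info()"
```

```text
t 9.77 tcp [ 534.4 -124.5  206.7] jawang 34.1 ydir [-0.003 -0.004 -1.   ] F [-1.8  1.8  2.9] M [ 0.68  0.55 -0.12] gap 0.403 q [-0.31  0.43  0.54  1.98 -0.29  0.82  0.99]
```

```bash
python3 -m inch '{"slide":[[0,0.0005,0],[0,0.001,0],[0,0.001,0]],"turn":[0,0,0],"jaw":[1,1,1]}' 40 >/dev/null; python3 -c "
from h import *
info()"
```

```text
t 10.02 tcp [ 534.5 -124.7  206.4] jawang 34.1 ydir [-0.003 -0.004 -1.   ] F [-2.8  2.7  8.9] M [ 0.76  1.24 -0.13] gap 0.401 q [-0.31  0.43  0.54  1.98 -0.29  0.82  0.99]
```

Bottomed at the thread start (10.9 mm below the rim). Now screw in clockwise, following 0.08 mm/deg.

```bash
python3 -m inch '{"slide":[[0,0.0002,0],[0,0.0005,0],[0,0.0007,0],[0,0.001,0],[0,0.001,0]],"turn":[3,6,9,12,12],"jaw":[1,1,1,1,1]}' 40 >/dev/null; python3 -c "
from h import *
info()"
```

```text
t 10.43 tcp [ 535.4 -124.6  206.1] jawang 22.0 ydir [-0.001 -0.004 -1.   ] F [-3.1  3.6  9.3] M [ 0.9   0.74 -0.04] gap 0.404 q [-0.35  0.44  0.59  1.98 -0.33  0.82  0.81]
```

```bash
python3 -m inch '{"slide":[[0,0.0002,0],[0,0.0005,0],[0,0.0007,0],[0,0.001,0],[0,0.001,0]],"turn":[3,6,9,12,12],"jaw":[1,1,1,1,1]}' 40 >/dev/null; python3 -c "
from h import *
info()"
```

```text
t 10.85 tcp [ 535.5 -124.6  205.5] jawang 9.9 ydir [-0.001 -0.004 -1.   ] F [-2.9  2.5  6.3] M [ 0.66  0.95 -0.08] gap 0.403 q [-0.39  0.45  0.65  1.98 -0.36  0.82  0.63]
```

```bash
python3 -m inch '{"slide":[[0,0.0003,0],[0,0.0006,0],[0,0.0009,0],[0,0.0012,0],[0,0.0014,0],[0,0.0014,0]],"turn":[3,6,9,12,15,15],"jaw":[1,1,1,1,1,1]}' 40 >/dev/null; python3 -c "
from h import *
info()"
```

```text
t 11.35 tcp [ 535.7 -124.7  204.4] jawang -5.2 ydir [-0.001 -0.004 -1.   ] F [-2.2  2.2  5.1] M [ 0.56  0.77 -0.04] gap 0.405 q [-0.44  0.48  0.71  1.98 -0.41  0.83  0.42]
```

```bash
python3 -m inch '{"slide":[[0,0.0003,0],[0,0.0006,0],[0,0.0009,0],[0,0.0012,0],[0,0.0014,0],[0,0.0014,0]],"turn":[3,6,9,12,15,15],"jaw":[1,1,1,1,1,1]}' 40 >/dev/null; python3 -c "
from h import *
info()"
```

```text
t 11.85 tcp [ 535.9 -124.7  203.1] jawang -20.3 ydir [-0.001 -0.005 -1.   ] F [-2.   2.4  4.7] M [ 0.57  0.67 -0.01] gap 0.4 q [-0.48  0.5   0.78  1.99 -0.46  0.84  0.2 ]
```

```bash
python3 -m inch '{"slide":[[0,0.0003,0],[0,0.0006,0],[0,0.0009,0],[0,0.001,0],[0,0.001,0]],"turn":[3,6,9,12,12],"jaw":[1,1,1,1,1]}' 40 >/dev/null; python3 -c "
from h import *
info()"
```

```text
t 12.27 tcp [ 536.2 -124.7  202.4] jawang -32.3 ydir [-0.    -0.005 -1.   ] F [-1.9  2.3  6.7] M [ 0.72  0.84 -0.03] gap 0.403 q [-0.52  0.52  0.84  1.99 -0.51  0.85  0.03]
```

```bash
python3 -m inch '{"slide":[[0,0.0002,0],[0,0.0003,0],[0,0.0003,0],[0,0.0003,0],[0,0.0003,0]],"turn":[2,4,6,8,8],"jaw":[1,1,1,1,1]}' 40 >/dev/null; python3 -c "
from h import *
info()"
```

```text
t 12.68 tcp [ 536.4 -124.6  202.3] jawang -40.3 ydir [-0.    -0.005 -1.   ] F [-2.   2.5  7. ] M [ 0.83  0.79 -0.04] gap 0.404 q [-0.54  0.54  0.87  1.99 -0.54  0.86 -0.08]
```

```bash
python3 -m inch '{"slide":[[0,0,0],[0,0,0],[0,0,0],[0,0,0]],"turn":[2,4,6,6],"jaw":[1,1,1,1]}' 40 >/dev/null; python3 -c "
from h import *
info()"
```

```text
t 13.02 tcp [ 536.4 -124.6  202.3] jawang -46.3 ydir [-0.001 -0.005 -1.   ] F [-1.7  2.6  4. ] M [0.74 0.78 0.08] gap 0.403 q [-0.56  0.55  0.9   1.99 -0.56  0.87 -0.16]
```

```bash
python3 -m inch '{"slide":[[0,0,0],[0,0,0],[0,0,0]],"turn":[1.5,3,3],"jaw":[1,1,1]}' 40 >/dev/null; python3 -c "
from h import *
info()"
```

```text
t 13.27 tcp [ 536.3 -124.6  202.3] jawang -49.3 ydir [-0.001 -0.005 -1.   ] F [-2.5  3.3  5.2] M [0.77 0.93 0.17] gap 0.403 q [-0.57  0.56  0.92  1.99 -0.57  0.87 -0.2 ]
```

```bash
python3 -m inch '{"slide":[[0,0,0],[0,0,0],[0,0,0]],"turn":[1,2,2],"jaw":[1,1,1]}' 40 >/dev/null; python3 -c "
from h import *
info()"
```

```text
t 13.52 tcp [ 536.2 -124.6  202.4] jawang -51.4 ydir [-0.001 -0.005 -1.   ] F [-3.3  2.6  5.2] M [0.67 0.92 0.29] gap 0.402 q [-0.57  0.56  0.93  1.99 -0.58  0.88 -0.23]
```

Turning moment rose sharply to 0.29 N m at home depth: firm stop. Release.

```bash
python3 -m inch '{"slide":[[0,0,0],[0,0,0],[0,0,0],[0,0,0],[0,0,0],[0,0,0],[0,0,0],[0,0,0]],"turn":[0,0,0,0,0,0,0,0],"jaw":[0.6,0.5,0.3,0.1,0,0,0,0]}' 20 >/dev/null; python3 -c "
from h import *
info()"
```

```text
t 14.18 tcp [ 536.2 -124.7  202.3] jawang -51.4 ydir [-0.001 -0.006 -1.   ] F [-0.5 -0.4 -0.5] M [-0.04  0.11 -0.05] gap 0.9 q [-0.57  0.56  0.93  1.99 -0.58  0.88 -0.23]
```

```bash
python3 -m inch '{"slide":[[0,0,0],[0,-0.005,0],[0,-0.02,0],[0,-0.04,0],[0,-0.06,0],[0,-0.08,0],[0,-0.1,0],[0,-0.1,0]],"turn":[0,0,0,0,0,0,0,0],"jaw":[0,0,0,0,0,0,0,0]}' >/dev/null; python3 - <<'E'
from h import *
info()
for _ in range(2): w=ctrl.capture("wrist")[:,:,::-1].copy()
s=ctrl.capture("scene")[:,:,::-1].copy();cv2.imwrite("pics/w4.png",w);cv2.imwrite("pics/s4.png",s)
cv2.imwrite("pics/c4.png",np.hstack([cv2.resize(s[130:280,200:350],(400,400)),cv2.resize(w[60:344,114:398],(400,400))]))
T=ms(s,(285,150,345,225),(0,0,235),(180,40,255));print(T,[onz("scene",x[0],182).tolist() for x in T])
for b in((200,150,320,260),):
  T=ms(w,b,(0,0,235),(180,60,255));print(T,[onz("wrist",x[0],182).tolist() for x in T])
E
```

```text
t 14.85 tcp [ 537.9 -125.1  306. ] jawang -51.4 ydir [ 0.004 -0.006 -1.   ] F [ 0.6 -0.3  0.8] M [-0.04  0.08  0.03] gap 1.003 q [-0.69  0.43  1.07  1.9  -0.43  1.06 -0.34]
[(array([336. , 208.2]), np.int32(117), array([329, 203,  15,  11])), (array([332.5, 199.4]), np.int32(111), array([323, 194,  22,  11])), (array([336.3, 218.5]), np.int32(78), array([328, 215,  17,   7]))] [[548.8, -154.0, 182.0], [562.8, -131.3, 182.0], [527.5, -174.7, 182.0]]
[(array([271.8, 166.5]), np.int32(125), array([263, 159,  18,  16])), (array([241. , 163.8]), np.int32(62), array([231, 158,  24,  15])), (array([232. , 197.5]), np.int32(11), array([231, 196,   3,   5]))] [[568.2, -111.9, 182.0], [556.7, -94.5, 182.0], [534.0, -104.1, 182.0]]
```

View pics/c4.png

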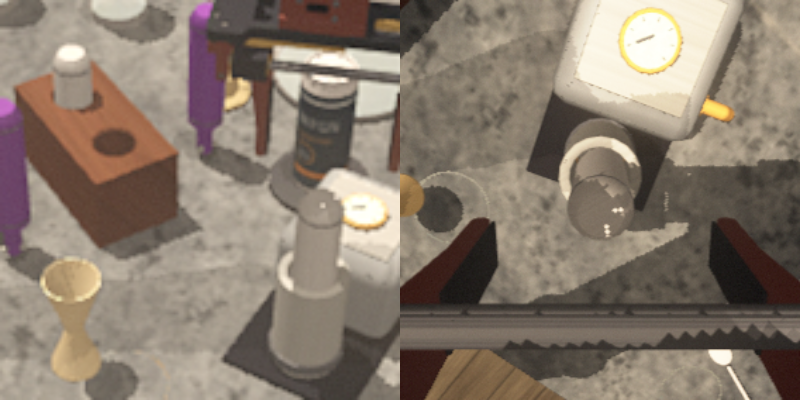

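The cartridge stands upright in the well (cap at scene px ~(320,206)), clear of the open jaws; spare, jigger and can are in place. A last numeric check, then hand in.

```bash
python3 - <<'E'
from h import *
s=cv2.imread("pics/s4.png");s0=cv2.imread("pics/scene0.png")
m=ctrl.camera_model("scene");P=np.array(m["pose"])
for z in(182,186,197):
    c=m["mtx"]@(P[:3,:3].T@(np.array([534.6,-124.7,z])-P[:3,3]));print(z,(c[:2]/c[2]).round(1))
g=cv2.cvtColor(s,cv2.COLOR_BGR2GRAY);print(g[195:216,320].tolist(),g[207,305:336].tolist())
d=lambda b:ms(s,b,(0,0,240),(180,40,255))[:1]+ms(s0,b,(0,0,240),(180,40,255))[:1]
print("spare now/before",[x[0] for x in d((217,143,234,165))])
info();ctrl.sign_off()
E
```

```text
182 [320.5 203.8]
186 [320.7 202.3]
197 [321.1 198.2]
[98, 106, 115, 169, 203, 186, 133, 142, 144, 145, 140, 184, 196, 145, 149, 157, 161, 159, 153, 132, 125] [170, 131, 68, 78, 104, 113, 126, 136, 140, 139, 141, 145, 145, 143, 141, 196, 211, 141, 143, 145, 146, 143, 136, 166, 239, 254, 253, 226, 211, 199, 188]
spare now/before [array([226.3, 149.5]), array([226. , 149.5])]
t 15.0 tcp [ 536.2 -123.8  302. ] jawang -51.4 ydir [-0.002 -0.005 -1.   ] F [-0.1  0.6 -0.7] M [0.03 0.13 0.02] gap 1.0 q [-0.69  0.44  1.06  1.9  -0.43  1.06 -0.34]
the job is handed in; nothing more can be done
```

I took the taller cartridge from the rack, lowered it into the well and felt for the thread. The start was about 16° clockwise of where the lugs first touched the rim. I screwed it in until it stopped, let go, and handed the job in at 15 s of robot time. No verdict is reported.

**Seating:** the cartridge dropped 10.9 mm into the start and 4.0 mm more on the thread, which puts the nose at about 12 mm. The turning moment then rose sharply to 0.29 N m. The wrist showed no more than about 13 N of vertical load in the readings between moves.

**Turning angle:** I turned about 85° from the start, against the roughly 65° described. Clearance in the start and grip give probably account for the rest. Some slip in the jaws is possible.

**Final pictures:** the cartridge stands upright in the well, clear of the open jaws. The spare is where it was, to within 0.3 px, and the jigger and can look unmoved. The cap's position agrees with home, but the cameras can't resolve the last 1.5 mm, so full depth rests on the arm's readings.

**Disagreement:** the three cameras differed by up to about 3 mm on the well's axis. I used their mean, and the neck entered the bore without side force. The gripper drifted about 1.5 mm sideways while screwing, with 2–4 N of side force that went away on release.

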